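# Fit the mixing paddle on the food processor's drive and hold it down

## Task

Fit the mixing paddle (the attachment with two straight blades and a flat finger grip, not the round whipping disc) onto the upright ribbed drive spindle in the food processor's bowl: turn it until the ribs mesh with its hub, slide it down and press it fully home, so that the sprung collar round the spindle's foot goes all the way down. Finish while still gripping the paddle and keeping it pressed down; do not let go. Leave everything else where it is.

Things in the scene. Friction and masses are not known exactly. Their poses are not given: they have to be found in the camera images.
- paddle: Mixing paddle, black plastic, about 160 g, loose, standing upright. Origin: centre of the hub's underside, z up, x along the two blades. Round hub, diameter 38, 62 high. Two blades at its foot, to +x and -x, 7 thick, 24 high, reaching 55 from the axis (5 mm ribs above them reach 29 out, up to height 42).
- paddle_grip (a point): Middle of the paddle's flat upright finger grip, 90 above its underside, axes as the paddle's. The grip is 38 long along x and 16 thick along y and spans heights 61 to 111 above the paddle's underside: grasp it across y from above.
- paddle_bore (a point): Mouth of the paddle's bore, at the same point and with the same axes as paddle. The hub is open below: a cross-shaped bore 56 deep, of two slots 9 wide, one along x (in line with the blades) and one along y, inside diameter 32.
- spindle_foot (a point): Foot of the drive spindle, on its axis, level with the bowl's floor, 55 above the worktop; turns with the spindle: z up, x and y along its ribs. Steel, plus-shaped: two crossed ribs, 22 across, 6 thick, rising 42 above this point. Meshes with the paddle at any quarter turn (play 1.5 mm each side, about 0.15 rad); not meshed, the hub stops on the ribs.
- spindle_nose (a point): Top of the spindle, on its axis, 56 above spindle_foot: a round pilot pin of diameter 11 with a tapered nose that goes on above the ribs and centres the hub.
- spindle (a joint): Turn of the spindle about its vertical axis, rad, anticlockwise seen from above, relative to the food processor; it stays where it is left (friction about 0.06 N m) and may be turned.
- collar (a joint): Downward travel (m) of the sprung black collar round the spindle's foot: 0 is up (its top 14 above spindle_foot), 0.008 is fully down (top 6 above spindle_foot). Ring of outer diameter 39; the paddle's hub sits on it. Spring: about 3 N to start, 9 N fully down; it rises again when the push ends.
- processor: The food processor, fixed: steel motor base 180 (x) by 170 (y) by 50 high with a black dial on its -x front, and on it an open round bowl, inside diameter about 135, rim 83 above the worktop. Origin: centre of its underside, z up; the spindle stands on this axis.
- disc: The whipping disc, the other black attachment, loose: the same hub but with a spoked ring of diameter 96 at its foot and a round knob of diameter 28 on top, 90 high. Origin: centre of its underside. To be left alone.
- timer: Red and white kitchen timer, 57 diameter, 47 high, loose. Origin: centre of its underside. To be left alone.
- jar: Glass jar with dark lid, 70 diameter, 86 high, loose. Origin: centre of its underside. To be left alone.
There are look-alikes about, which are no part of the job. What is shaped like the paddle but red is not meant.

How it is judged:
By the outcome, as a careful person would: the job done as asked, in the order asked, and still so for the second after the job is handed in, while the arm keeps its last pose, push and grip.
It also fails if it takes over 43 s, if anything falls off the work surface, if the arm or the gripper's body presses on something with over 40 N, if the wrist force passes 120 N, or if a joint passes its speed limit or range.

## Robot

A 6-joint arm with a two-finger parallel gripper is mounted at the origin on a cart in front of the work surface, level with it; the furniture and walls round the work are solid. World frame = base frame: x ahead of the robot, y to its left, z up, the work surface at z = 0. Lengths are in m, angles in rad, forces in N, time in s.
With the tool pointing down it reaches from about 0.3 to 1 m from the base axis. Payload 5.1 kg.
Tool frame: the origin (TCP) lies at the very end of the fingers, on their centre line; the grasp point (between the pads) lies 19 mm behind it; z points along the fingers, y is the direction in which the jaws open and shut (so a half turn about z gives the same grasp; the last joint's range is limited). The gripper opens to 95 mm and grips with 3 to 60 N. Pads are 20 mm wide; open, the fingers measure 119 mm over their backs; the gripper's body (75 mm by 180 mm) begins 59 mm behind the grasp point.
Start: joints at [1.138, 0.124, 1.65, -0, 1.367, -0.083], TCP at [0.223, 0.611, 0.183] pointing down, gripper open.
Joint ranges: [-2.61, 2.61], [-1.02, 2.33], [0.03, 2.71], [-1.35, 4.49], [0.32, 2.68], [-2.91, 2.91]. Speed limits (rad/s): [2.57, 2.57, 3.14, 3.14, 3.14, 3.14].

## Interface

Orientations are given as [roll, pitch, yaw] about the fixed x, y, z axes, in that order (R = Rz(yaw) Ry(pitch) Rx(roll)).
In Python, from cell import bot gives the robot as it stands. The module is installed in compiled form; this text tells all that it offers.
- The arm moves only by the tool carry_out, never from a script. Its argument "rows" is text: rows parted by semicolons, each of 7 numbers parted by spaces: the shift along the tool's x, y, z in m, then the turn, a rotation vector about the tool's x, y, z in rad, then the finger opening in m, from 0 to 0.0951. In form: tx ty tz wx wy wz jaw; .... A call has 1 to 8 rows; each row is the pose to reach, as a shift and turn from the pose commanded when the call began, along the tool's axes at that moment; what a row does not reach only later rows make up. A row lasts 1/12 s, in which the tool goes at most 41.7 mm and 7.16 degrees, less where a joint would pass 70% of its speed; a pose out of reach is approached as far as the arm can. A call with a gripper value outside its range is refused whole. The fingers move at their own pace and stop on an object; the grip force is fixed at half the most. Time passes only in rows, so rows that repeat a pose let the fingers close. It gives the time, the measured TCP pose, the force and the opening at its end, in the units of the state.
- bot.read_state(): the state, without advancing time (a new reading comes with each control period).
- bot.grab_frame(name): name is "scene" or "top" or "wrist"; returns the picture (384x512x3 uint8, red, green, blue); there is no depth.
- bot.camera_model(name): a dict with "fov_y" (degrees; the focal length in pixels is half the picture's height over the tangent of half this angle, whatever the lens; pixels are square), "cx", "cy" (the principal point, pixels), "camera_from_world" (4x4, takes a point from world to camera coordinates); the wrist camera has in their place "hand_eye" (4x4, takes a point from camera to tool coordinates, whose origin is the TCP and whose axes are the flange's). Camera axes: x right, y up, looking along -z (the intrinsics and any distortion apply to the point x, -y, -z); pixel columns grow to the right and rows downward; lengths in m; the calibration is good to about 2 mm. The wrist camera is an equidistant fisheye: a pixel r from the principal point sees the ray r / f radians off the axis. A picture is of the moment at which its call begins: read the wrist's pose just before it. camera_model takes no time and is no camera call.
- bot.job_done(): hands the job in, once; it reports no verdict.
The state is a dict: "time": time; "qpos": joint angles; "qd": joint speeds; "tau": joint torques, N m; "ee_pos": TCP position; "tcp_rot": TCP orientation; "contact_force": force on the tool from outside, world axes, zero at the start; "wrist_torque": the same for the moment, N m; "opening": finger opening in m.
Only numpy, scipy, OpenCV 4.12 (cv2) and the standard library are available. Lean on these libraries where they do the work, as an engineer would, in place of code of your own. Each camera call takes 0.05 s, during which the arm holds its last target. There are 200 camera calls.

## Working session

There is one attempt and no reset: what is moved stays moved. The work goes in short steps, Python scripts to look and compute and a tool call to move; the robot and the scene stay as the last step left them, time stands still between calls to the robot, and variables do not carry over. Pictures are saved under pics/ and viewed, about 8 in all and at most 12, crops included, and the job is handed in when it is done.

Besides the shell and the picture viewer there is one more tool, called after "Emit:" by a JSON object that holds its "api" and its "payload", one argument or row to a line. carry_out: Moves the arm, as the interface text tells. Its arguments: {"type":"object","properties":{"rows":{"type":"string"}},"required":["rows"]}

```bash
mkdir -p pics
python3 - <<'E'
from cell import bot
import cv2,numpy as np
s=bot.read_state();print({k:np.round(v,3).tolist() for k,v in s.items()})
for n in("scene","top","wrist"):
    cv2.imwrite(f"pics/{n}0.png",bot.grab_frame(n)[:,:,::-1]);print(n,{k:np.round(v,4).tolist() for k,v in bot.camera_model(n).items() if not isinstance(v,str)})
E
```

```text
{'time': 0.0, 'qpos': [1.138, 0.124, 1.652, 0.0, 1.367, -0.083], 'qd': [-0.001, 0.001, -0.0, 0.001, -0.002, -0.001], 'tau': [0.002, -41.761, -35.993, 0.078, 0.049, -0.0], 'ee_pos': [0.223, 0.61, 0.182], 'tcp_rot': [-3.14, -0.0, 2.792], 'contact_force': [-0.2, -0.009, -0.152], 'wrist_torque': [-0.031, -0.025, -0.014], 'opening': 0.095}
scene {'fov_y': 44.1257, 'cx': 256.3952, 'cy': 187.7555, 'camera_from_world': [[0.8991, -0.4377, -0.0089, -0.4417], [0.33, 0.6642, 0.6708, -0.2891], [-0.2877, -0.606, 0.7416, -1.0154], [0.0, 0.0, 0.0, 1.0]]}
top {'fov_y': 44.5686, 'cx': 249.4684, 'cy': 192.8674, 'camera_from_world': [[-0.019, -0.9998, -0.0113, 0.0653], [0.9874, -0.0205, 0.157, -0.5632], [-0.1572, -0.0082, 0.9875, -1.3644], [0.0, 0.0, 0.0, 1.0]]}
wrist {'fov_y': 65.7065, 'cx': 252.3765, 'cy': 185.7345, 'hand_eye': [[-0.0008, 0.9658, 0.2592, 0.0745], [1.0, 0.0004, 0.0014, -0.0008], [0.0013, 0.2592, -0.9658, -0.2015], [0.0, 0.0, 0.0, 1.0]]}
```

View pics/scene0.png

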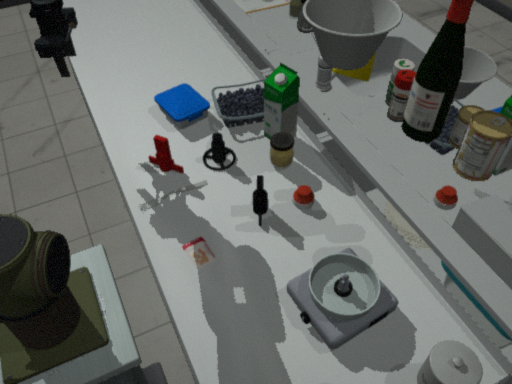

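View pics/top0.png

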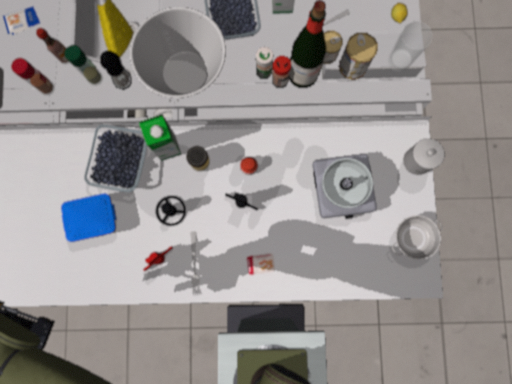

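Candidates: black two-bladed paddle at scene (260,200) / top (242,201); red look-alike at scene (165,157) / top (157,258); whipping disc at scene (219,150) / top (171,210). I choose the black one. The spindle is at scene (344,285) / top (347,184). Next is a close crop and a first measurement.

```bash
cat > h.py <<'E'
from cell import bot
import cv2,numpy as np
from scipy.spatial.transform import Rotation as R
def ray(n,u,v,st=None):
    m=bot.camera_model(n);f=192/np.tan(np.radians(m["fov_y"]/2));x,y=u-m["cx"],v-m["cy"]
    if n=="wrist":
        r=np.hypot(x,y)+1e-9;t=r/f;d=np.array([np.sin(t)*x/r,-np.sin(t)*y/r,-np.cos(t)])
        T=np.array(m["hand_eye"]);Rt=R.from_euler("xyz",st["tcp_rot"]).as_matrix()
        return Rt@T[:3,3]+np.array(st["ee_pos"]),Rt@T[:3,:3]@d
    M=np.array(m["camera_from_world"]);d=np.array([x/f,-y/f,-1]);return -M[:3,:3].T@M[:3,3],M[:3,:3].T@d
def plane(n,u,v,z,st=None):
    o,d=ray(n,u,v,st);return o+d*(z-o[2])/d[2]
def tri(a,b):
    A=[];B=[]
    for o,d in(a,b):
        d=d/np.linalg.norm(d);P=np.eye(3)-np.outer(d,d);A.append(P);B.append(P@o)
    return np.linalg.lstsq(np.vstack(A),np.hstack(B),rcond=None)[0]
def crop(img,x,y,w,h,k): return cv2.resize(img[y:y+h,x:x+w],None,fx=k,fy=k,interpolation=cv2.INTER_CUBIC)
def tool(st,dw): return R.from_euler("xyz",st["tcp_rot"]).inv().apply(dw)
E
python3 - <<'E'
from h import *
t=cv2.imread("pics/top0.png");s=cv2.imread("pics/scene0.png")
a=np.hstack([crop(t,212,171,60,60,6),crop(t,310,150,70,70,360/70)])
b=np.hstack([crop(s,230,170,60,60,6),crop(s,310,245,70,70,360/70)])
cv2.imwrite("pics/c.png",cv2.resize(np.vstack([a,b]),(600,600)))
print(plane("top",242,201,.05),plane("scene",260,187,.1),plane("top",347,184,.1),plane("scene",344,281,.1))
E
```

```text
[0.5394083  0.07687092 0.05      ] [0.53624497 0.070548   0.1       ] [ 0.57568729 -0.22870994  0.1       ] [ 0.57504483 -0.23688405  0.1       ]
```

View pics/c.png

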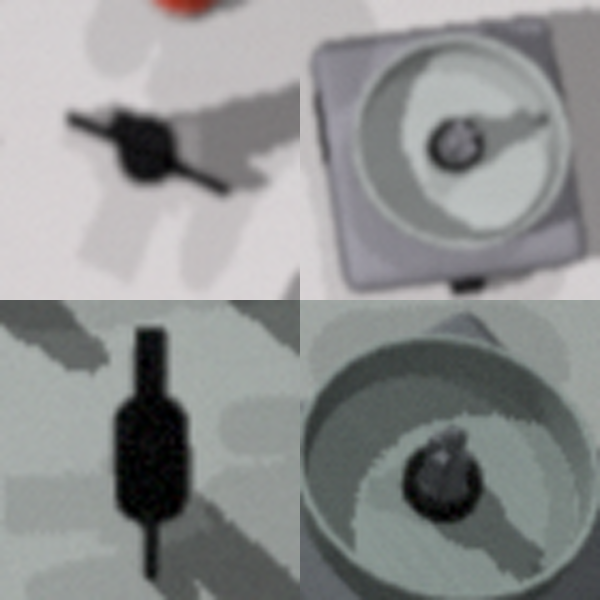

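The crop confirms the two-bladed black paddle (upright, blade tips at top px ≈(225.6,194.6) and (258,209)) and the spindle with its black collar at top ≈(347,184). Next I work out the move to hover above the paddle.

Run:
```python
from h import *
st=bot.read_state()
a=plane("top",225.6,194.6,.02);b=plane("top",258,209,.02);c=(a+b)/2;d=a-b
print(a,b,c,np.linalg.norm(d),"yaw x",np.arctan2(d[1],d[0]))
yp=np.arctan2(d[1],d[0])
print("top grip tri",tri(ray("scene",260,177),ray("top",241.5,200)))
ty=st["tcp_rot"][2]
print("tool shift",tool(st,np.array([c[0],c[1],.20])-st["ee_pos"]))
# down tool: yaw = direction of tool x ; want tool x || blades
for k in(0,np.pi,-np.pi):print("dyaw",yp+k-ty)
```

```text
[0.56447762 0.12750036 0.02      ] [0.51806689 0.02930537 0.02      ] [0.54127225 0.07840287 0.02      ] 0.10861036516225689 yaw x 1.1292766191365549
top grip tri [0.53448607 0.07509062 0.13043441]
tool shift [-0.48164328 -0.39032151 -0.01756069]
dyaw -1.66248747845892
dyaw 1.4791051751308726
dyaw -4.804080132048713
```

Emit:
{"api": "carry_out", "payload": {
  "rows": "-0.03 -0.024 -0.002 0 0 0.1 0.095;-0.06 -0.049 -0.004 0 0 0.2 0.095;-0.09 -0.073 -0.006 0 0 0.31 0.095;-0.12 -0.097 -0.008 0 0 0.41 0.095;-0.15 -0.122 -0.01 0 0 0.52 0.095;-0.18 -0.146 -0.012 0 0 0.62 0.095;-0.21 -0.17 -0.014 0 0 0.73 0.095;-0.24 -0.195 -0.016 0 0 0.83 0.095"
}}

```text
time: 0.82
ee_pos: [0.3818, 0.3435, 0.1987]
tcp_rot: [-3.142, 0.0, 1.957]
contact_force: [0.7, -0.4, -0.3]
opening: 0.0951
```

```bash
cat > go.py <<'E'
from h import *
import sys
x,y,z,yaw=map(float,sys.argv[1:]);st=bot.read_state()
print("t",round(st["time"],2),"pos",np.round(st["ee_pos"],4),"rot",np.round(st["tcp_rot"],3),"F",np.round(st["contact_force"],1),"op",st["opening"],"q6",round(st["qpos"][5],2))
print("shift",np.round(tool(st,np.array([x,y,z])-st["ee_pos"]),4),"wz",-((yaw-st["tcp_rot"][2]+np.pi)%(2*np.pi)-np.pi))
E
python3 go.py .540 .077 .20 1.129
```

```text
t 0.82 pos [0.3818 0.3435 0.1987] rot [-3.142  0.     1.957] F [ 0.7 -0.4 -0.3] op 0.0950977059896754 q6 0.24
shift [-0.3064  0.0462 -0.0013] wz 0.8279518070387857
```

Emit:
{"api": "carry_out", "payload": {
  "rows": "-0.038 0.006 0 0 0 0.1 0.095;-0.077 0.012 0 0 0 0.2 0.095;-0.115 0.017 0 0 0 0.31 0.095;-0.153 0.023 0 0 0 0.41 0.095;-0.191 0.029 0 0 0 0.52 0.095;-0.23 0.035 0 0 0 0.62 0.095;-0.268 0.04 0 0 0 0.73 0.095;-0.306 0.046 0 0 0 0.828 0.095"
}}

```text
time: 1.48
ee_pos: [0.541, 0.0779, 0.1987]
tcp_rot: [-3.141, 0.0, 1.128]
contact_force: [0.6, 0.6, -0.2]
opening: 0.095
```

```bash
python3 go.py .540 .077 .20 1.129
python3 - <<'E'
from h import *
cv2.imwrite("pics/w1.png",cv2.resize(bot.grab_frame("wrist")[:,:,::-1],(768,576)))
E
```

```text
t 1.48 pos [0.541  0.0779 0.1987] rot [-3.141  0.     1.128] F [ 0.6  0.6 -0.2] op 0.09497574740029041 q6 0.49
shift [-0.0012 -0.0005 -0.0013] wz -0.0007524633508482204
```

View pics/w1.png

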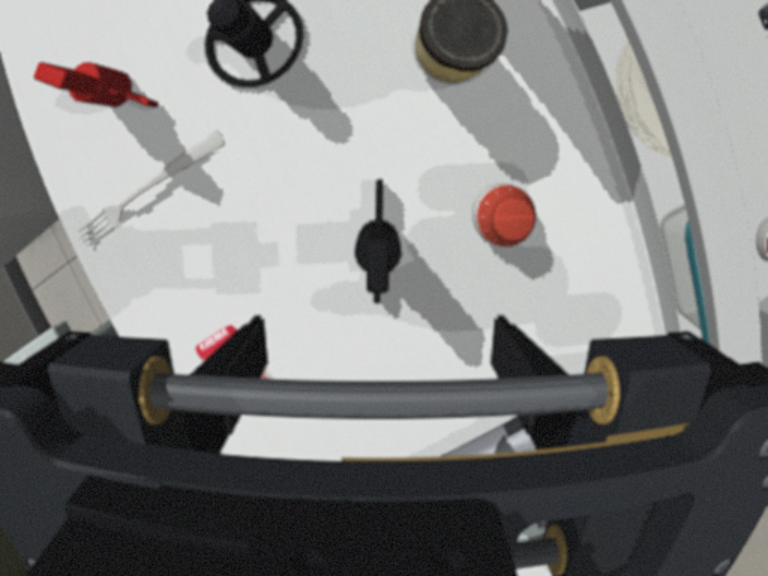

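The paddle is seen from above: outer blade tip (379,182), near tip (377,300), grip (366–387, 263–293), in line with the jaws. The disc is at (255,40), the timer at (507,215) and the red look-alike at (90,85).

Run:
```python
from h import *
st=bot.read_state();p=lambda u,v,z:plane("wrist",u/1.5,v/1.5,z,st)
im=cv2.imread("pics/w1.png").max(2)
Rt=R.from_euler("xyz",st["tcp_rot"])
for n,u,v,z in(("tip",379,182,.024),("griptop far",376,293,.111),("gripL",366,285,.111),("gripR",388,285,.111),("hubL",356,248,.05),("hubR",401,248,.05),("tipnear",377,300,.024)):
    q=p(u,v,z);print(n,q,"tool",Rt.inv().apply(q-st["ee_pos"]))
```

```text
tip [0.56690307 0.12112074 0.024     ] tool [ 0.05427527 -0.00109616  0.1744186 ]
griptop far [0.53401654 0.05898112 0.111     ] tool [-0.01624898 -0.00334394  0.08762497]
gripL [0.53041962 0.06699651 0.111     ] tool [-0.01059729 -0.01007008  0.08758258]
gripR [0.54375606 0.06051682 0.111     ] tool [-0.0106284   0.00475702  0.08763799]
hubL [0.52784085 0.08297798 0.05      ] tool [ 0.00285643 -0.01957322  0.14850667]
hubR [0.56022428 0.06725925 0.05      ] tool [0.00279458 0.01642321 0.14864116]
tipnear [0.52024802 0.02878276 0.024     ] tool [-0.04916337 -0.00292562  0.17472824]
```

Emit:
{"api": "carry_out", "payload": {
  "rows": "0.002 -0.002 0.035 0 0 0 0.07;0.002 -0.002 0.07 0 0 0 0.07;0.002 -0.002 0.105 0 0 0 0.07;0.002 -0.002 0.125 0 0 0 0.07;0.002 -0.002 0.127 0 0 0 0.0;0.002 -0.002 0.127 0 0 0 0.0;0.002 -0.002 0.127 0 0 0 0.0;0.002 -0.002 0.127 0 0 0 0.0"
}}

```text
time: 2.2
ee_pos: [0.5415, 0.0827, 0.0745]
tcp_rot: [3.138, -0.002, 1.134]
contact_force: [-0.1, 0.4, 0.4]
opening: 0.049
```

Emit:
{"api": "carry_out", "payload": {
  "rows": "0 0 0 0 0 0 0;0 0 0 0 0 0 0;0 0 0 0 0 0 0;0 0 0 0 0 0 0"
}}

```text
time: 2.53
ee_pos: [0.54, 0.0825, 0.0725]
tcp_rot: [3.141, -0.001, 1.134]
contact_force: [-0.2, 0.2, 0.4]
opening: 0.0219
```

Emit:
{"api": "carry_out", "payload": {
  "rows": "0 0 0 0 0 0 0;0 0 0 0 0 0 0;0 0 0 0 0 0 0;0 0 0 0 0 0 0"
}}

```text
time: 2.87
ee_pos: [0.54, 0.0825, 0.0722]
tcp_rot: [3.141, -0.0, 1.134]
contact_force: [1.0, 0.0, 2.3]
opening: 0.0162
```

Emit:
{"api": "carry_out", "payload": {
  "rows": "0 0 -0.01 0 0 0 0;0 0 -0.04 0 0 0 0;0 0 -0.075 0 0 0 0;0 0 -0.11 0 0 0 0;0 0 -0.14 0 0 0 0;0 0 -0.14 0 0 0 0;0 0 -0.14 0 0 0 0"
}}

```text
time: 3.45
ee_pos: [0.5406, 0.0825, 0.2144]
tcp_rot: [3.138, -0.002, 1.134]
contact_force: [0.6, -0.6, -0.8]
opening: 0.0155
```

```bash
python3 go.py .50 -.20 .22 1.129
python3 - <<'E'
from h import *
cv2.imwrite("pics/w2.png",cv2.resize(bot.grab_frame("wrist")[:,:,::-1],(768,576)))
E
```

```text
t 3.45 pos [0.5406 0.0825 0.2144] rot [ 3.138e+00 -2.000e-03  1.134e+00] F [ 0.6 -0.6 -0.8] op 0.015463436217360401 q6 0.49
shift [-0.2732  0.0828 -0.0058] wz 0.004846410714217431
```

View pics/w2.png

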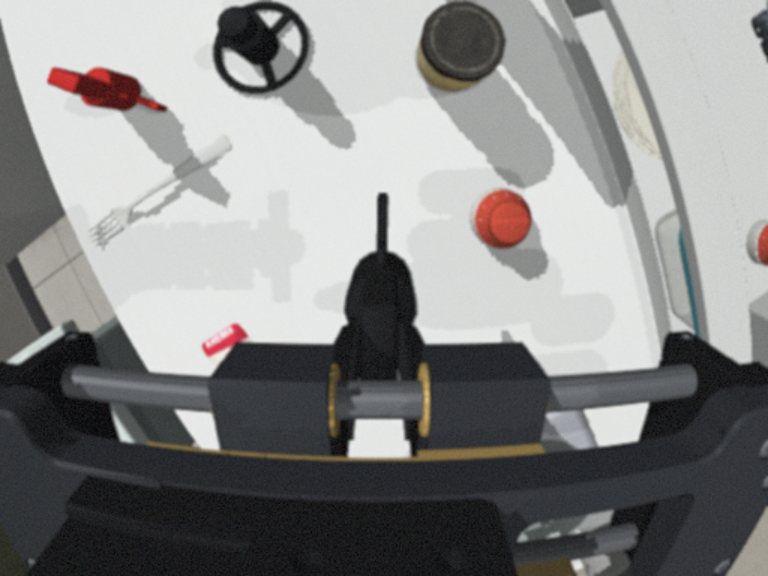

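The paddle is held, blade tip at (382,194), hub at (346–416, ~285), hanging straight. Carry it to a viewpoint past the spindle (TCP ≈(.533,-.324)), passing above the bowl.

```bash
python3 go.py .533 -.324 .215 1.134;python3 - <<'E'
from h import *
st=bot.read_state();Rt=R.from_euler("xyz",st["tcp_rot"])
for u,v,dz in((382,194,-.047),(346,290,-.021),(416,290,-.021)):
    q=plane("wrist",u/1.5,v/1.5,st["ee_pos"][2]+dz,st);print(Rt.inv().apply(q-st["ee_pos"]))
E
```

```text
t 3.5 pos [0.5393 0.0824 0.2117] rot [-3.141  0.     1.134] F [ 0.5 -0.3 -3.4] op 0.01546492401084333 q6 0.49
shift [-0.3709  0.1663 -0.0033] wz -0.0002154034472345856
[0.05342058 0.00029628 0.0469911 ]
[ 0.00562777 -0.01864513  0.02100388]
[0.00558751 0.01784634 0.02099448]
```

Emit:
{"api": "carry_out", "payload": {
  "rows": "-0.02 0.009 -0.003 0 0 0 0;-0.055 0.025 -0.003 0 0 0 0;-0.09 0.04 -0.003 0 0 0 0;-0.125 0.056 -0.003 0 0 0 0;-0.16 0.072 -0.003 0 0 0 0;-0.195 0.087 -0.003 0 0 0 0;-0.23 0.103 -0.003 0 0 0 0;-0.265 0.119 -0.003 0 0 0 0"
}}

```text
time: 4.17
ee_pos: [0.5332, -0.2091, 0.2114]
tcp_rot: [-3.136, -0.0, 1.134]
contact_force: [0.5, 0.6, -0.9]
opening: 0.0153
```

Emit:
{"api": "carry_out", "payload": {
  "rows": "-0.035 0.016 0 0 0 0 0;-0.065 0.029 0.005 0 0 0 0;-0.09 0.04 0.015 0 0 0 0;-0.105 0.047 0.023 0 0 0 0;-0.105 0.047 0.025 0 0 0 0;-0.105 0.047 0.025 0 0 0 0;-0.105 0.047 0.025 0 0 0 0"
}}

```text
time: 4.75
ee_pos: [0.5329, -0.3215, 0.1883]
tcp_rot: [-3.139, -0.001, 1.134]
contact_force: [1.1, -0.1, -1.1]
opening: 0.0158
```

```bash
python3 go.py .575 -.233 .215 1.134
python3 - <<'E'
from h import *
im=bot.grab_frame("wrist")[:,:,::-1];cv2.imwrite("pics/w3.png",im)
cv2.imwrite("pics/w3c.png",crop(im,170,60,160,120,5))
E
```

```text
t 4.75 pos [ 0.5329 -0.3215  0.1883] rot [-3.139e+00 -1.000e-03  1.134e+00] F [ 1.1 -0.1 -1.1] op 0.015751401720636268 q6 -0.19
shift [ 0.098   0.0006 -0.0266] wz 0.0004856694447870069
```

View pics/w3c.png

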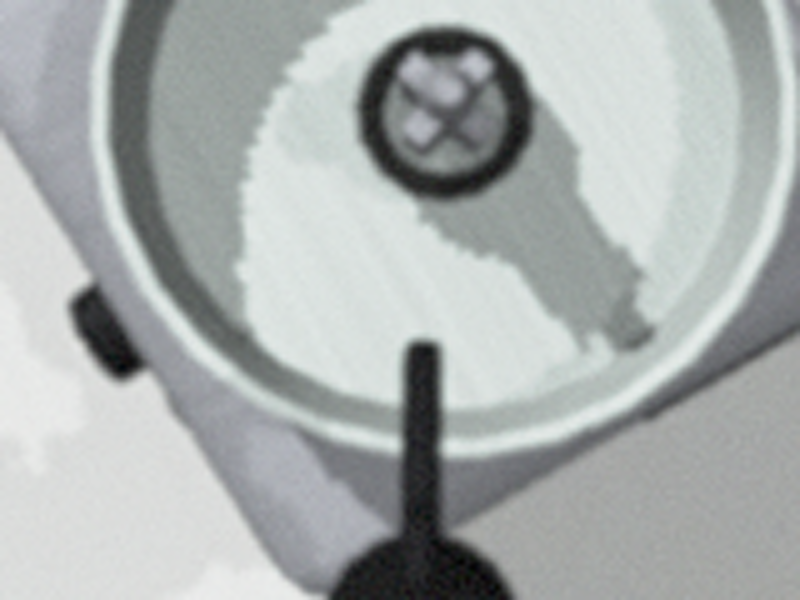

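The bowl is in view. Collar ring centre ≈ crop (446,111). The rib arm ends are at ≈ (410,65), (481,64), (417,129), (470,137), so the ribs stand about 45° to the blades. Casting these points:

Run:
```python
from h import *
st=bot.read_state();c=lambda u,v,z:plane("wrist",170+(u+.5)/5-.5,60+(v+.5)/5-.5,z,st)
im=cv2.imread("pics/w3c.png").max(2)
m=((im<85)*255).astype(np.uint8);m[250:]=0;m[:,:340]=0;m[:,560:]=0
cs,_=cv2.findContours(m,cv2.RETR_EXTERNAL,cv2.CHAIN_APPROX_NONE);k=max(cs,key=len)
e=cv2.fitEllipse(cv2.convexHull(k));print(e)
print("collar c",c(*e[0],.066),"diam",np.linalg.norm(c(e[0][0]-e[1][0]/2,e[0][1],.069)-c(e[0][0]+e[1][0]/2,e[0][1],.069)))
P=[c(*p,.097) for p in((408,63),(484,61),(414,132),(471,138))]
for p in P:print(p)
print("mean",np.mean(P,0),"pin",c(446,88,.111))
for a,b in((0,3),(1,2)):
    d=P[a]-P[b];print(np.linalg.norm(d),np.degrees(np.arctan2(d[1],d[0]))-np.degrees(st["tcp_rot"][2]))
d=lambda a,b:np.degrees(np.arctan2(*(P[a]-P[b])[[1,0]]))-np.degrees(st["tcp_rot"][2])
cv2.imwrite("pics/w3d.png",crop(cv2.imread("pics/w3.png"),238,62,44,40,16))
```

```text
((445.72601318359375, 113.60397338867188), (167.4141845703125, 170.07847595214844), 104.2608871459961)
collar c [ 0.58009084 -0.23355983  0.066     ] diam 0.03569624179805593
[ 0.57599462 -0.22346872  0.097     ]
[ 0.58958648 -0.2292768   0.097     ]
[ 0.57123043 -0.23643889  0.097     ]
[ 0.58079804 -0.24216539  0.097     ]
mean [ 0.57940239 -0.23283745  0.097     ] pin [ 0.57969724 -0.23230365  0.111     ]
0.01930385070653797 39.37230294337816
0.019703809164009198 -43.72160956520598
```

View pics/w3d.png

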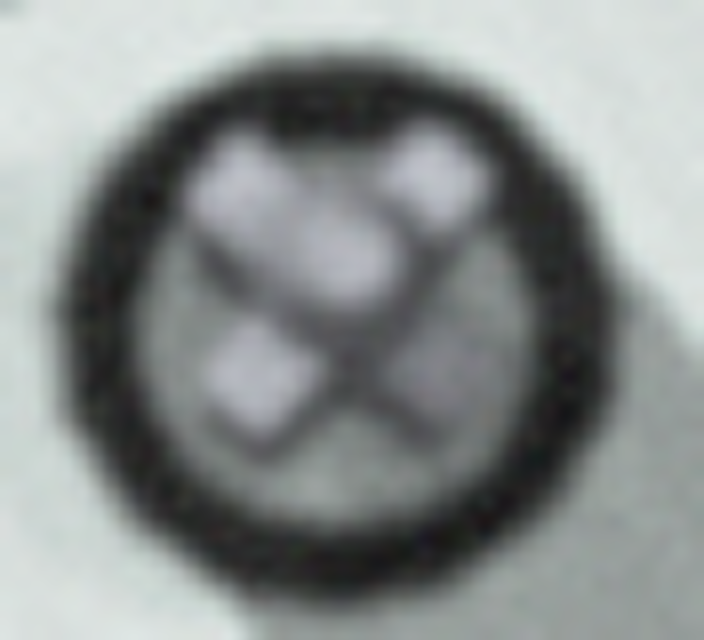

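The zoom shows rib-top arm ends at ≈ (211,160), (464,156), (232,400), (466,388), and the pin nose at (345,240).

```bash
python3 - <<'E'
from h import *
st=bot.read_state();c=lambda u,v,z:plane("wrist",238+(u+.5)/16-.5,62+(v+.5)/16-.5,z,st)
P=[c(*p,.097) for p in((211,160),(464,156),(232,400),(466,388))]
y0=np.degrees(st["tcp_rot"][2]);A=lambda a,b:np.degrees(np.arctan2(*(P[a]-P[b])[[1,0]]))-y0
print("ctr",np.mean(P,0),"pin",c(345,240,.109),[np.linalg.norm(P[a]-P[b]) for a,b in((0,3),(1,2))])
print("rib1",A(0,3),"rib2",A(1,2))
g=np.arctan2(*(P[0]-P[3])[[1,0]]),np.arctan2(*(P[1]-P[2])[[1,0]])
print(g,st["tcp_rot"])
E
python3 go.py .5797 -.2325 .215 .40
```

```text
ctr [ 0.58009622 -0.23258109  0.097     ] pin [ 0.58034256 -0.23166666  0.109     ] [np.float64(0.02098916584360423), np.float64(0.020802289404133895)]
rib1 47.57558483700255 rib2 -42.692880045740935
(np.float64(1.9654451265894812), np.float64(0.3899632036647303)) [-3.14027571e+00 -7.60537987e-04  1.13509453e+00]
t 4.8 pos [ 0.5334 -0.3215  0.1893] rot [-3.140e+00 -1.000e-03  1.135e+00] F [ 0.1  1.1 -1.8] op 0.015448824469123585 q6 -0.19
shift [ 0.1003  0.0043 -0.0257] wz 0.735094527621897
```

Emit:
{"api": "carry_out", "payload": {
  "rows": "0 0 -0.02 0 0 0 0;0.01 0.001 -0.026 0 0 0.1 0;0.03 0.002 -0.026 0 0 0.22 0;0.055 0.003 -0.026 0 0 0.34 0;0.08 0.004 -0.026 0 0 0.46 0;0.1 0.004 -0.026 0 0 0.58 0;0.1015 0.004 -0.026 0 0 0.69 0;0.1015 0.004 -0.026 0 0 0.743 0"
}}

```text
time: 5.47
ee_pos: [0.5809, -0.2297, 0.2168]
tcp_rot: [3.141, -0.001, 0.391]
contact_force: [0.2, 0.1, -2.6]
opening: 0.0154
```

Emit:
{"api": "carry_out", "payload": {
  "rows": "0 0 0 0 0 0 0;0 0 0 0 0 0 0;0 0 0 0 0 0 0"
}}

```text
time: 5.72
ee_pos: [0.5801, -0.2321, 0.2163]
tcp_rot: [3.141, -0.0, 0.393]
contact_force: [0.3, -0.7, -1.9]
opening: 0.0156
```

```bash
python3 go.py .5814 -.232 .190 .392
python3 - <<'E'
from h import *
a=crop(bot.grab_frame("scene")[:,:,::-1],300,210,90,110,5);b=crop(bot.grab_frame("wrist")[:,:,::-1],190,100,130,150,550/150)
cv2.imwrite("pics/a.png",cv2.resize(np.hstack([a[:550,:440],b[:,:350]]),(790,550)))
E
```

```text
t 5.72 pos [ 0.5801 -0.2321  0.2163] rot [ 3.141 -0.     0.393] F [ 0.3 -0.7 -1.9] op 0.015637359183459265 q6 0.71
shift [0.0012 0.0004 0.0263] wz 0.0009249210486692583
```

View pics/a.png

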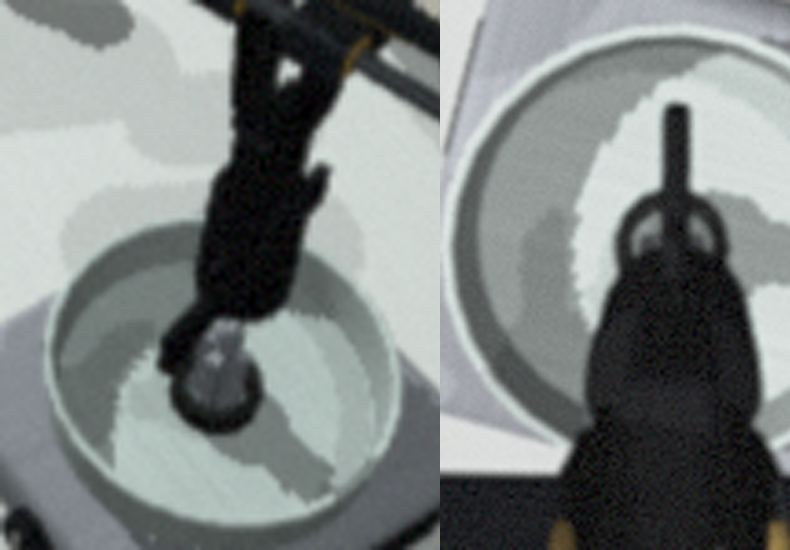

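The blade lies centred over the collar (blade u=677, collar centre ≈671 in the right half) and the hub is above the nose. Descend onto the nose and watch the force.

Emit:
{"api": "carry_out", "payload": {
  "rows": "0.001 -0.0005 0.015 0 0 0 0;0.001 -0.0005 0.03 0 0 0 0;0.001 -0.0005 0.037 0 0 0 0;0.001 -0.0005 0.042 0 0 0 0;0.001 -0.0005 0.042 0 0 0 0;0.001 -0.0005 0.042 0 0 0 0"
}}

```text
time: 6.32
ee_pos: [0.5803, -0.2318, 0.173]
tcp_rot: [-3.14, 0.001, 0.391]
contact_force: [0.3, -0.0, -0.8]
opening: 0.016
```

Emit:
{"api": "carry_out", "payload": {
  "rows": "0 0 0.004 0 0 0 0;0 0 0.008 0 0 0 0;0 0 0.012 0 0 0 0;0 0 0.014 0 0 0 0;0 0 0.014 0 0 0 0"
}}

```text
time: 6.73
ee_pos: [0.5803, -0.2317, 0.159]
tcp_rot: [-3.141, 0.001, 0.391]
contact_force: [-0.4, 0.8, -2.5]
opening: 0.0156
```

Emit:
{"api": "carry_out", "payload": {
  "rows": "0 0 0.005 0 0 0 0;0 0 0.01 0 0 0 0;0 0 0.015 0 0 0 0;0 0 0.019 0 0 0 0;0 0 0.019 0 0 0 0"
}}

```text
time: 7.15
ee_pos: [0.5806, -0.2319, 0.1401]
tcp_rot: [-3.141, 0.0, 0.391]
contact_force: [-0.1, -0.9, 1.8]
opening: 0.0154
```

Emit:
{"api": "carry_out", "payload": {
  "rows": "0 0 0.003 0 0 0 0;0 0 0.006 0 0 0 0;0 0 0.008 0 0 0 0;0 0 0.008 0 0 0 0;0 0 0.008 0 0 0 0"
}}

```text
time: 7.57
ee_pos: [0.5813, -0.2322, 0.1343]
tcp_rot: [3.14, -0.001, 0.391]
contact_force: [-2.0, 1.1, 6.6]
opening: 0.0151
```

Emit:
{"api": "carry_out", "payload": {
  "rows": "0 0 0.002 0 0 0 0;0 0 0.004 0 0 0 0;0 0 0.005 0 0 0 0;0 0 0.005 0 0 0 0;0 0 0.005 0 0 0 0"
}}

```text
time: 7.98
ee_pos: [0.5824, -0.233, 0.1328]
tcp_rot: [3.137, -0.003, 0.391]
contact_force: [-4.1, -0.1, 15.7]
opening: 0.0155
```

Emit:
{"api": "carry_out", "payload": {
  "rows": "-0.001 0 0.002 0 0 0 0;-0.001 0 0.003 0 0 0 0;-0.001 0 0.003 0 0 0 0;-0.001 0 0.003 0 0 0 0"
}}

```text
time: 8.32
ee_pos: [0.5831, -0.2341, 0.1326]
tcp_rot: [3.134, -0.006, 0.391]
contact_force: [-3.9, 2.3, 22.1]
opening: 0.0157
```

```bash
python3 go.py .5803 -.232 .1325 .392
python3 - <<'E'
from h import *
a=crop(bot.grab_frame("scene")[:,:,::-1],300,230,88,90,6);b=crop(bot.grab_frame("wrist")[:,:,::-1],190,120,130,150,540/150)
cv2.imwrite("pics/b.png",np.hstack([a[:540,:440],b[:,:350]]))
E
```

```text
t 8.32 pos [ 0.5831 -0.2341  0.1326] rot [ 3.134 -0.006  0.391] F [-3.9  2.3 22.1] op 0.01566755917263244 q6 0.71
shift [-0.0018 -0.003   0.0001] wz -0.0012232063952080097
```

View pics/b.png

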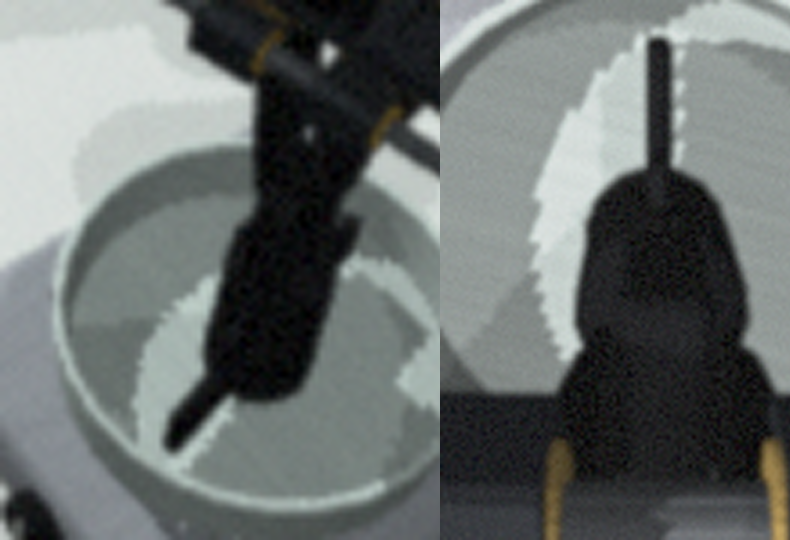

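Both views show the hub low in the bowl and upright, with the blade inside the rim. The force now climbs without further travel, which means a hard stop. I'll check that the hold is steady.

Emit:
{"api": "carry_out", "payload": {
  "rows": "0 0 0 0 0 0 0;0 0 0 0 0 0 0;0 0 0 0 0 0 0;0 0 0 0 0 0 0;0 0 0 0 0 0 0;0 0 0 0 0 0 0"
}}

```text
time: 8.92
ee_pos: [0.5831, -0.234, 0.1326]
tcp_rot: [3.134, -0.006, 0.391]
contact_force: [-4.4, 2.0, 22.4]
opening: 0.0157
```

Steady at 22 N, with no drift.

```bash
python3 -c "
from cell import bot
print(bot.job_done())"
```

```text
the job is handed in; nothing more can be done
None
```

The black mixing paddle is on the drive spindle, meshed and pressed home. I handed the job in at about 8.9 s of the 43 s allowed, with the gripper still holding the paddle and pressing it down.

- **Fit:** I turned the blades to about 0.39 rad to match the ribs measured in the wrist picture. The hub then slid past the rib tops with no rise in force.
- **Fully down:** At about 8 N of net push the paddle was about 1 mm short of home, which agrees with the collar spring. After that the force rose from 16 to 22 N with only 0.2 mm more travel, so it is on its hard stop. The tool height of 0.1326 m is within 1 mm of the height expected when home.
- **Hold:** The pose and the 22 N push stayed steady over the last 0.5 s, with the opening at 15.7 mm, so the paddle is still gripped.
- **Small disagreements:** The tool drifted about 3 mm sideways under load, with about 0.01 rad of tilt and 4–5 N of side force.
- **Not seen directly:** The hub hid the collar in the last pictures, so "fully down" rests on height and force. I did not recheck the other objects at the end, but no contact showed on the way.

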